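# Hang the slotted parts tray on the bench rail and close the catch

### The job

The grey parts tray has been taken off the aluminium bench rail and stands on the bench. Hang it back: slide the slot of its back plate sideways behind the head of the rail's steel stud, right to the end of the slot, and let it down so that the stud sits home in the notch and the tray hangs straight on its own. Then swing the steel catch over the tray's shoulder until it is fully closed, so that the tray cannot be lifted off, and leave everything alone. The rail is only clamped, so go gently: never press the tray against rail or stud with more than about 15 N, nor your hand with more than 25 N, and do not disturb the other things on the bench.

Things in the scene. Friction and masses are not known exactly. Their poses are not given: they have to be found in the camera images.
- tray: Grey sheet tray, 0.24-0.39 kg, standing on the bench. Origin: foot of its back plate, mid-plane, under the notch; z up. The box lies on the -x side (to x = -87 mm, 112 mm wide in y, walls 35 mm high). Back plate 5 mm thick (x -2.5 to 2.5), y -45 to 45, shoulders at z = 118. It hangs on the rail with all axes parallel to the rail's.
- tab (a point): On the tray, axes as the tray's: point in the grip tab 150 mm above the tray's origin. The tab is 5 mm thick in x, 40 mm wide (y -20 to 20) and goes from z = 118 to 165 mm of the tray. Grip it here from above, across the 5 mm.
- slot (a point): On the tray: middle of the slot's mouth, at y = -45, z = 91 mm of the tray. From here a level channel 11 mm high (z 85.5 to 96.5), flared to 21 mm over the first 15 mm, runs to its blind end at y = +5.5 mm of the tray.
- notch (a point): On the tray: where the stud's axis sits when hung home (y = 0, z = 100 mm of the tray). The notch, 11 mm wide (y -5.5 to 5.5), goes up from the channel's blind end to z = 104 mm. From the middle of the channel the tray must sink 9 mm onto the 8 mm stud.
- rail: Fixed aluminium slotted profile on two posts; place and yaw vary. Origin on the bench, z up, y along it. The profile fills x 3.5 to 43.5, y -150 to 210, z 100 to 180 mm. Its face towards -x carries, in the upper groove, a strip with a headed steel stud and a catch. The tray hangs on that side and comes on from the stud's +y side, moving to -y behind the head.
- mark (a point): On the rail at x = 0, y = 0, z = 160 mm: mid-plane of a hung plate, height of the stud. The stud's axis (along x) is at this height but anywhere from y = -30 to +30 mm, not measured: feel for it. Neck 8 mm thick from the face (x 3.5) to x = -4; mushroom head 20 mm across, underside sloping from x = -4 at the neck to -7.5 at the rim, end at -13. A plate has 2.5 mm play.
- pivot (a point): On the rail at x = 0, y = -62, z = 160 mm: the catch's pivot (axis along x) if the stud were at the mark. Stud and pivot sit on one strip, 62 mm apart: the pivot is off by as much along y as the stud. Open, the catch's arm stands upright, y 21.5 to 27 mm to the -y side of the pivot, its end 36 mm above it.
- catch (a joint): Angle of the L-shaped steel catch: 0 open, 1.57 closed on its stop; starts 0 to 0.35; stiff (0.03 N m), stays where left. Push the arm's end to +y, over and down. Closed: arm level, top 27 and underside 21.5 mm above the pivot, reaching 36 mm to +y, over the tray's shoulder; thumb tab at its end, y 24 to 36 from the pivot, x -20.5 to -2.5. Blocked if the tray is not home.
- screwdriver: Bystander: screwdriver with black handle lying on the bench.
- bottle: Bystander: white plastic bottle, 60 mm across, 160 mm tall; origin under its centre.
- mug: Bystander: white mug, 80 mm across, 95 mm tall; origin under its centre.
- bin: Bystander: small grey open bin, 100 x 70 x 45 mm; origin under its centre.
- tape: Bystander: black roll of tape lying flat, 80 mm across, 20 mm high; origin under its centre.
- caliper: Bystander: steel caliper lying flat, 230 mm long; origin near its middle.
- spool: Bystander: filament spool lying flat, 140 mm across, 50 mm high; origin under its centre.
Things that resemble listed ones, but are neither listed nor needed, are in the scene too. Leave any brown or red look-alike of the tray alone.

How it is judged:
On the way, in this order (a step that is already met when the one before it is completed fails the run):
1. the tray hangs by itself on the stud, the stud home in the notch (z of tray in the frame of rail between 0.0565 and 0.0635 m and x of tray in the frame of rail between -0.01 and 0.01 m and y of tray in the frame of rail between -0.038 and 0.038 m and angle between tray's own z axis and vertical below 0.07 rad and angle between the x axis of tray and the x axis of rail, either way round below 0.1 rad and contact force between tray and rail above 1 N and contact force between the fingers and tray below 0.2 N and linear speed of tray below 0.02 m/s), for 0.2 s.
2. the catch is fully closed over the hung tray (z of tray in the frame of rail between 0.0565 and 0.0635 m and x of tray in the frame of rail between -0.01 and 0.01 m and y of tray in the frame of rail between -0.038 and 0.038 m and angle between tray's own z axis and vertical below 0.07 rad and angle between the x axis of tray and the x axis of rail, either way round below 0.1 rad and contact force between tray and rail above 1 N and value of joint catch above 1.47 rad), for 0.2 s.
At the end, for the whole second after the job is handed in: The tray hangs by itself at rest, stud in the notch: origin 56.5 to 63.5 mm above the rail's (home 60), within 10 mm of the rail's x = 0 and 38 mm of y = 0, upright within 0.07 rad, square to the rail within 0.1 rad, weight on the rail; catch beyond 1.47 rad (all of step 2 and contact force between the fingers and tray below 0.2 N and linear speed of tray below 0.02 m/s); the robot touches nothing.
It fails at once if the tray is pushed against the rail, its stud or catch with more than 16 N (contact force between tray and rail above 16 N).
It fails at once if the robot pushes against the rail, its stud or catch with more than 27 N (contact force between any of the fingers, the arm and rail above 27 N).
It fails at once if another thing on the bench is moved by more than 30 mm (distance of any of screwdriver, bottle, mug, bin, tape, caliper, spool from where it was at the start of the episode above 0.03 m).
It also fails if it takes over 67 s, if anything falls off the work surface, if the arm or the gripper's body presses on something with over 40 N, if the wrist force passes 120 N, or if a joint passes its speed limit or range.

### The arm

A 7-joint arm with a two-finger parallel gripper is mounted at the origin on the work surface. World frame = base frame: x ahead of the robot, y to its left, z up, the work surface at z = 0. Lengths are in m, angles in rad, forces in N, time in s.
With the tool pointing down it reaches from about 0.4 to 0.875 m from the base axis. Payload 6.5 kg.
Tool frame: the origin (TCP) lies on the centre line of the jaws, within the pads' length; the fingertips stand 25 mm ahead of it and the grasp point (between the pads) lies 6 mm ahead of it; z points along the fingers, y is the line along which they close (so a half turn about z gives the same grasp; the last joint's range is limited). The gripper opens to 88 mm and grips with 3 to 60 N. Pads are 18 mm wide; open, the fingers measure 123 mm over their backs; the gripper's body (75 mm by 187 mm) begins 45 mm behind the grasp point.
Start: joints at [1.12, 0.536, -0.004, 1.538, 0.003, 1.067, -0.071], TCP at [0.244, -0.602, 0.264] pointing down, gripper open.
Joint ranges: [-2.7, 2.7], [-0.37, 2.16], [-1.27, 1.26], [0.24, 2.4], [-1.31, 4.45], [0.19, 1.91], [-2.76, 2.76]. Speed limits (rad/s): [2.39, 2.39, 3.14, 3.14, 3.14, 3.14, 3.14].

### API

Orientations are given as a unit quaternion [w, x, y, z].
In Python, from plant import * gives the robot as it stands.
- The arm moves only by the tool carry_out, never from a script. Its argument "increments" is a list of rows, each an object of numbers: "grip": the finger opening in mm, from 0 to 88.1; "dx", "dy", "dz": the shift along the tool's x, y, z normalised to -1 to 1, where 1 is 50 cm; "ax", "ay", "az": the turn, a rotation vector about the tool's x, y, z normalised to -1 to 1, where 1 is 30 degrees. A call has 1 to 8 rows; each row shifts and turns the commanded pose from where the row before left it, along the tool's axes as they then stand; what a row does not reach is not made up. A row lasts 1/12 s, in which the tool goes at most 41.7 mm and 7.16 degrees, less where a joint would pass 70% of its speed; a pose out of reach is approached as far as the arm can. A call with a number of a shift or a turn outside -1 to 1 is refused whole. A call with a gripper value outside its range is refused whole. The fingers move at their own pace and stop on an object; "grip_force" is the grip in N (left out, the last holds). Time passes only in rows, so rows that do not move let the fingers close. It gives the time, the measured TCP pose, the force, the opening and the grip force at its end, in the units of the state.
- get_state(): the state, without advancing time (a new reading comes with each control period).
- get_image(name): name is "scene" or "top" or "wrist"; returns a dict with "image" (400x640x3 uint8, red, green, blue), "fx", "fy", "cx", "cy" (pixels), "world_from_camera" (4x4, takes a point from camera to world coordinates). Camera axes: x right, y down, z forward; pixel columns grow to the right and rows downward; lengths in m; the calibration is good to about 2 mm. A picture is of the moment at which its call begins. There is no depth.
- hand_in(): hands the job in; it is judged then, once.
The state is a dict: "t": time; "joints": joint angles; "joint_velocities": joint speeds; "tau": joint torques, N m; "tcp_pos": TCP position; "eef_rot": TCP orientation; "force": force on the tool from outside, world axes, zero at the start; "torque": the same for the moment, N m; "finger_gap": opening from 0.0 (shut) to 1.0 (fully open); "gripper_force": force on a finger pad.
Only numpy, scipy, OpenCV 4.12 (cv2) and the standard library are available. Lean on these libraries where they do the work, as an engineer would, in place of code of your own. Each camera call takes 0.05 s, during which the arm holds its last target. There are 200 camera calls.

## Working session

There is one attempt and no reset: what is moved stays moved. The work goes in short steps, Python scripts to look and compute and a tool call to move; the robot and the scene stay as the last step left them, time stands still between calls to the robot, and variables do not carry over. Pictures are saved under pics/ and viewed, at most 10 in all, crops included, and the job is handed in when it is done.

Besides the shell and the picture viewer there is one more tool, called by a JSON object that holds its "name" and its "arguments", one argument or row to a line. carry_out: Moves the arm, as the interface text tells. Its arguments: {"type":"object","properties":{"increments":{"type":"array"},"grip_force":{"type":"number"}},"required":["increments"]}

```bash
ls; mkdir -p pics; cat > h.py <<'E'
from plant import *
import numpy as np, cv2
def snap(n,f):
    d=get_image(n); cv2.imwrite('pics/'+f+'.png',d['image'][:,:,::-1]); np.savez('pics/'+f+'.npz',**d); return d
def load(f): return dict(np.load('pics/'+f+'.npz'))
def ray(d,u,v):
    T=d['world_from_camera']; r=T[:3,:3]@np.array([(u-d['cx'])/d['fx'],(v-d['cy'])/d['fy'],1]); return T[:3,3],r
def onz(d,u,v,z):
    o,r=ray(d,u,v); return o+r*(z-o[2])/r[2]
def proj(d,p):
    T=d['world_from_camera']; q=T[:3,:3].T@(np.asarray(p,float)-T[:3,3]); return np.array([d['fx']*q[0]/q[2]+d['cx'],d['fy']*q[1]/q[2]+d['cy']])
def tri(d1,p1,d2,p2):
    o1,r1=ray(d1,*p1);o2,r2=ray(d2,*p2);A=np.stack([r1,-r2],1);s=np.linalg.lstsq(A,o2-o1,rcond=None)[0]
    a,b=o1+r1*s[0],o2+r2*s[1]; return (a+b)/2,np.linalg.norm(a-b)
E
python3 - <<'E'
from h import *
a=snap('scene','s0');b=snap('top','t0')
for d in(a,b): print(d['world_from_camera'].round(3),d['fx'])
im=np.vstack([a['image'],b['image']])
print(get_state())
E
```

```text
pics
[[-0.556  0.678 -0.481  1.075]
 [ 0.831  0.458 -0.315  0.427]
 [ 0.007 -0.575 -0.818  1.119]
 [ 0.     0.     0.     1.   ]] 433.8411621347242
[[-0.017 -0.998  0.052  0.404]
 [-1.     0.016 -0.01   0.054]
 [ 0.009 -0.053 -0.999  1.217]
 [ 0.     0.     0.     1.   ]] 362.0042960336863
{'t': 0.1, 'joints': array([ 1.11980541,  0.53710367, -0.00443117,  1.53870028,  0.00262172,
        1.06728664, -0.07119798]), 'joint_velocities': array([-0.00178075, -0.00336501,  0.00132495, -0.00165394, -0.00256708,
       -0.00150493, -0.00052244]), 'tau': array([ 2.11162209e-03, -5.72077918e+01,  9.93350632e-01, -2.52232540e+01,
       -5.62742818e-02,  1.34643749e-02,  4.43772115e-05]), 'tcp_pos': array([ 0.2437916 , -0.60203392,  0.26294701]), 'eef_rot': array([-7.16769220e-04,  9.81541316e-01,  1.91248759e-01, -2.07580200e-04]), 'force': array([ 0.15570155,  0.55429293, -0.21848362]), 'torque': array([-0.00260687,  0.01629574,  0.01762039]), 'gripper_force': 0.0, 'finger_gap': 1.0011590220402435}
```

View pics/s0.png

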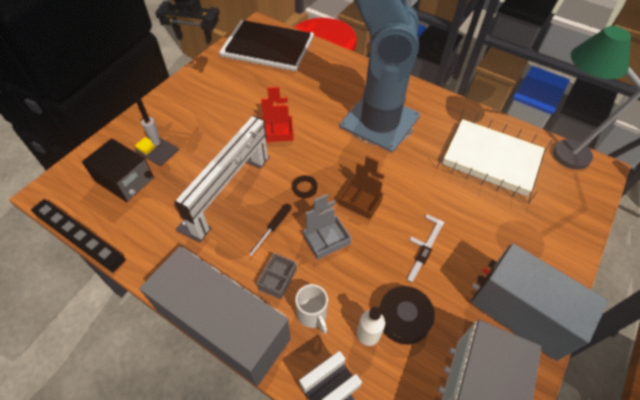

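View pics/t0.png

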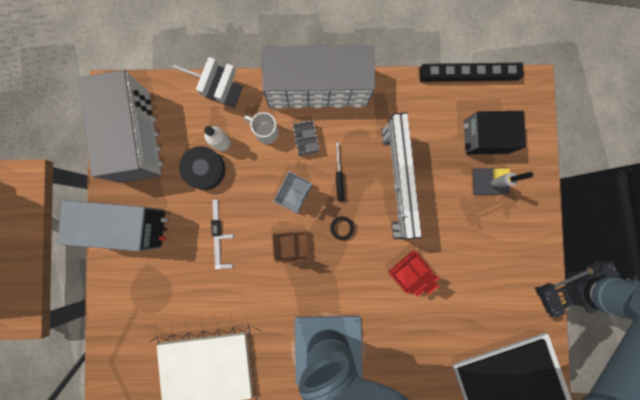

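Candidates for the tray: grey one at scene (325,230)/top (293,192), brown at scene (362,190), red at scene (277,115), and the grey bin at scene (277,273). By the description it is the grey one with the back plate and tab. I'll check it close up, with the rail.

```bash
python3 - <<'E'
from h import *
a=load('s0')['image'];b=load('t0')['image']
r=lambda im,x,y,w,h:cv2.resize(im[y:y+h,x:x+w],(400,300),interpolation=cv2.INTER_CUBIC)
o=np.vstack([np.hstack([r(a,170,115,120,90),r(a,180,170,80,60) if 0 else r(a,280,180,100,75)]),np.hstack([r(b,340,100,200,150),r(b,260,160,80,60)])])
cv2.imwrite('pics/c0.png',o[:,:,::-1])
E
```

```text
(no output)
```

View pics/c0.png

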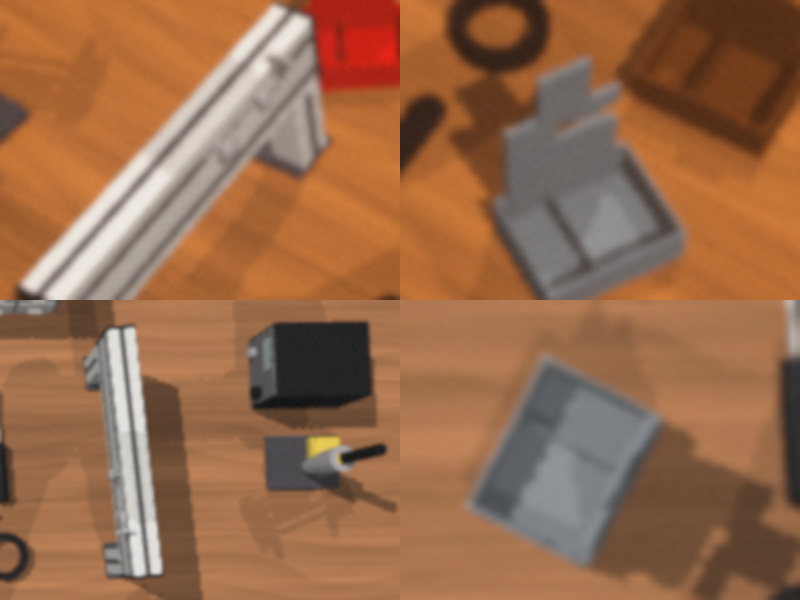

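The top-right crop confirms the grey tray: back plate, slot mouth towards the robot, tab on top. The rail's stud face points to world +y, with the catch at its near end (scene about (255,133)). Next I measure both.

```bash
python3 - <<'E'
from h import *
a=load('s0');b=load('t0')
# tray: far box edge corners, top crop (scale 5, off 260,160)
P=[onz(b,260+(x-400)/5,160+(y-300)/5,.035) for x,y in [(470,505),(545,356)]]
w=P[1]-P[0]; print('w',np.linalg.norm(w)); 
n=w/np.linalg.norm(w); xax=np.array([n[1],-n[0],0]); m=(P[0]+P[1])/2
o=m+xax*.087; o[2]=0; print('tray o',o,'yaw',np.degrees(np.arctan2(xax[1],xax[0])), 'y',n)
R=np.stack([xax,n*[1,1,0],[0,0,1]],1)
for p in [(0,-20,165),(0,20,165),(0,45,118),(0,-45,118),(-87,56,35),(-87,-56,35)]:
    q=o+R@(np.array(p)/1e3); print(p,'scene crop',((proj(a,q)-[280,180])*4+[400,0]).round(), 'top crop',((proj(b,q)-[260,160])*5+[400,300]).round())
# rail
hsv=cv2.cvtColor(b['image'],cv2.COLOR_RGB2HSV); M=((hsv[...,1]<40)&(hsv[...,2]>150)).astype(np.uint8); M[:, :380]=0;M[:,425:]=0;M[:108]=0;M[245:]=0
rows=range(120,234,4); right=[np.flatnonzero(M[r]).max() for r in rows]; left=[np.flatnonzero(M[r]).min() for r in rows]
print(left,right); c=np.flatnonzero(M[:,395:421].sum(1)>4); print('rows',c.min(),c.max())
f=np.polyfit(list(rows),right,1); Q=[onz(b,np.polyval(f,r)+.5,r,.18) for r in (113.5,237.0)]
d=Q[0]-Q[1]; print('len',np.linalg.norm(d),Q)
yax=d/np.linalg.norm(d); xr=np.array([yax[1],-yax[0],0]); ro=Q[1]-xr*.0435+yax*.15; print('rail o',ro,'yaw',np.degrees(np.arctan2(xr[1],xr[0])))
R=np.stack([xr,yax,[0,0,1]],1)
for p in [(3.5,-150,180),(43.5,-150,180),(3.5,210,180),(43.5,210,180),(3.5,-150,100),(0,0,160)]:
    q=ro*[1,1,0]+R@(np.array(p)/1e3); print(p,'scene',proj(a,q).round(1),'crop',((proj(a,q)-[170,115])*400/120).round(), 'top',proj(b,q).round(1))
E
```

```text
w 0.10960336044458723
tray o [0.50089332 0.06612281 0.        ] yaw -117.3299274261356 y [ 0.88837754 -0.45911365  0.        ]
(0, -20, 165) scene crop [585.  55.] top crop [608. 502.]
(0, 20, 165) scene crop [533.  78.] top crop [639. 440.]
(0, 45, 118) scene crop [501. 132.] top crop [658. 412.]
(0, -45, 118) scene crop [614.  80.] top crop [592. 544.]
(-87, 56, 35) scene crop [547. 294.] top crop [546. 354.]
(-87, -56, 35) scene crop [683. 227.] top crop [469. 507.]
[np.int64(394), np.int64(394), np.int64(395), np.int64(395), np.int64(395), np.int64(395), np.int64(396), np.int64(396), np.int64(397), np.int64(398), np.int64(398), np.int64(399), np.int64(399), np.int64(400), np.int64(400), np.int64(400), np.int64(400), np.int64(401), np.int64(401), np.int64(401), np.int64(402), np.int64(402), np.int64(400), np.int64(402), np.int64(398), np.int64(405), np.int64(405), np.int64(399), np.int64(406)] [np.int64(407), np.int64(407), np.int64(408), np.int64(408), np.int64(409), np.int64(410), np.int64(410), np.int64(411), np.int64(411), np.int64(411), np.int64(412), np.int64(412), np.int64(
[... 169 characters left out ...]
, np.int64(418), np.int64(419), np.int64(419), np.int64(419), np.int64(420)]
rows 114 237
len 0.3609575724239113 [array([ 0.7309672 , -0.23540834,  0.18      ]), array([ 0.37123458, -0.26512052,  0.18      ])]
rail o [ 0.51714484 -0.20942091  0.18      ] yaw -85.27836229216476
(3.5, -150, 180) scene [263.7 120.3] crop [312.  18.] top [407.2 238.4]
(43.5, -150, 180) scene [252.7 115.7] crop [276.   2.] top [421. 237.]
(3.5, 210, 180) scene [188.5 206.1] crop [ 62. 304.] top [393.3 115.1]
(43.5, 210, 180) scene [176.4 199.9] crop [ 21. 283.] top [406.9 113.8]
(3.5, -150, 100) scene [266.  138.5] crop [320.  78.] top [400.2 237.6]
(0, 0, 160) scene [237. 158.] crop [223. 143.] top [398.4 187.4]
```

Both models reproject within a few mm (rail length 361 mm, tray width 110 mm). I now go above the tray.

{"name": "carry_out", "arguments": {
  "increments": [
    {"dx": 0.054, "dy": -0.058, "grip": 60},
    {"dx": 0.054, "dy": -0.058},
    {"dx": 0.054, "dy": -0.058},
    {"dx": 0.054, "dy": -0.058},
    {"dx": 0.054, "dy": -0.058},
    {"dx": 0.054, "dy": -0.058},
    {"dx": 0.054, "dy": -0.058},
    {"dx": 0.054, "dy": -0.058}
  ]
}}

```text
validation failed for argument at $.in...
```

{"name": "carry_out", "arguments": {
  "increments": [
    {"dx": 0.054, "dy": -0.058},
    {"dx": 0.054, "dy": -0.058},
    {"dx": 0.054, "dy": -0.058},
    {"dx": 0.054, "dy": -0.058},
    {"dx": 0.054, "dy": -0.058},
    {"dx": 0.054, "dy": -0.058},
    {"dx": 0.054, "dy": -0.058},
    {"dx": 0.054, "dy": -0.058}
  ]
}}

```text
validation failed for argument at $.in...
```

{"name": "carry_out", "arguments": {
  "increments": [
    {"dx": 0.054, "dy": -0.058},
    {"dx": 0.054, "dy": -0.058},
    {"az": 0.235},
    {"az": 0.235},
    {"az": 0.235},
    {"az": 0.235},
    {"az": 0.235},
    {"az": 0.235}
  ]
}}

```text
validation failed for argument at $.in...
```

{"name": "carry_out", "arguments": {
  "increments": [
    {"az": 0.21},
    {"dx": 0},
    {"dx": 0}
  ]
}}

```text
validation failed for argument at $.in...
```

```bash
cat >> h.py <<'E'
from scipy.spatial.transform import Rotation as Ro
def tool():
    s=get_state(); q=s['eef_rot']; return s,s['tcp_pos'],Ro.from_quat(q[[1,2,3,0]]).as_matrix()
def go(target,yaw=None):
    s,p,R=tool(); l=R.T@(np.array(target)-p); print('t',s['t'],'tcp',p.round(4),'tooly yaw',np.degrees(np.arctan2(R[1,1],R[0,1])).round(2),'tilt',R[:,2].round(4),'F',s['force'].round(2),'gap',round(s['finger_gap']*88.1,1),'gf',round(s['gripper_force'],1))
    print('local mm',(l*1e3).round(1),'units',(l/.5).round(4))
    if yaw is not None:
        dz=(yaw-np.degrees(np.arctan2(R[1,1],R[0,1]))+180)%360-180; print('az total(deg,about world z)',dz,'az units',-dz/30)
E
python3 - <<'E'
from h import *
snap('wrist','w1'); go([.501,.066,.156],-117.3)
E
```

```text
t 0.15 tcp [ 0.2438 -0.6021  0.2631] tooly yaw -67.95 tilt [-6.0e-04  1.1e-03 -1.0e+00] F [ 0.19 -0.46 -0.33] gap 88.1 gf 0.0
local mm [ 489.2 -522.5  107.7] units [ 0.9784 -1.045   0.2154]
az total(deg,about world z) -49.353583755501916 az units 1.6451194585167306
```

View pics/w1.png

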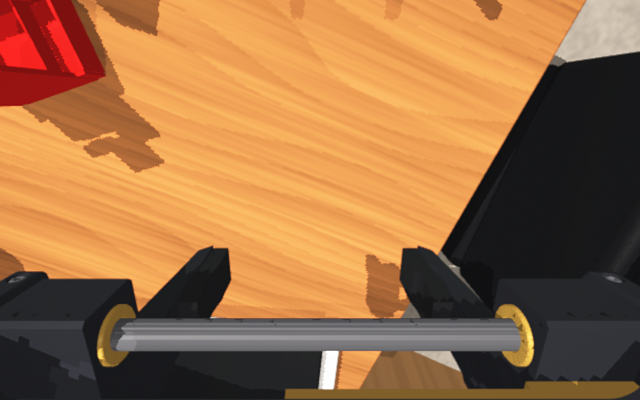

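The picture is from the start pose, since the moves were refused. The rows may need every key, so I'll test one.

{"name": "carry_out", "arguments": {
  "increments": [
    {"dx": 0.054, "dy": -0.058, "dz": 0, "ax": 0, "ay": 0, "az": 0, "grip": 60}
  ]
}}

```text
t: 0.23
tcp_pos: [0.2534, -0.5705, 0.263]
eef_rot: [0.002, 0.982, 0.187, -0.002]
force: [-0.9, 0.3, 0.8]
finger_gap: 0.951
gripper_force: 0.0
```

{"name": "carry_out", "arguments": {
  "increments": [
    {"dx": 0.054, "dy": -0.058, "dz": 0, "ax": 0, "ay": 0, "az": 0, "grip": 60},
    {"dx": 0.054, "dy": -0.058, "dz": 0, "ax": 0, "ay": 0, "az": 0, "grip": 60},
    {"dx": 0.054, "dy": -0.058, "dz": 0, "ax": 0, "ay": 0, "az": 0, "grip": 60},
    {"dx": 0.054, "dy": -0.058, "dz": 0, "ax": 0, "ay": 0, "az": 0, "grip": 60},
    {"dx": 0.054, "dy": -0.058, "dz": 0, "ax": 0, "ay": 0, "az": 0, "grip": 60},
    {"dx": 0.054, "dy": -0.058, "dz": 0, "ax": 0, "ay": 0, "az": 0, "grip": 60},
    {"dx": 0.054, "dy": -0.058, "dz": 0, "ax": 0, "ay": 0, "az": 0, "grip": 60},
    {"dx": 0.054, "dy": -0.058, "dz": 0, "ax": 0, "ay": 0, "az": 0, "grip": 60}
  ]
}}

```text
t: 0.9
tcp_pos: [0.3714, -0.2674, 0.2637]
eef_rot: [0.0, 0.982, 0.191, -0.0]
force: [0.7, 0.5, -0.0]
finger_gap: 0.682
gripper_force: 0.0
```

{"name": "carry_out", "arguments": {
  "increments": [
    {"dx": 0.054, "dy": -0.058, "dz": 0, "ax": 0, "ay": 0, "az": 0, "grip": 60},
    {"dx": 0.054, "dy": -0.058, "dz": 0, "ax": 0, "ay": 0, "az": 0, "grip": 60},
    {"dx": 0.054, "dy": -0.058, "dz": 0, "ax": 0, "ay": 0, "az": 0, "grip": 60},
    {"dx": 0.054, "dy": -0.058, "dz": 0, "ax": 0, "ay": 0, "az": 0, "grip": 60},
    {"dx": 0.054, "dy": -0.058, "dz": 0, "ax": 0, "ay": 0, "az": 0, "grip": 60},
    {"dx": 0.054, "dy": -0.058, "dz": 0, "ax": 0, "ay": 0, "az": 0, "grip": 60},
    {"dx": 0.054, "dy": -0.058, "dz": 0, "ax": 0, "ay": 0, "az": 0, "grip": 60},
    {"dx": 0.054, "dy": -0.058, "dz": 0, "ax": 0, "ay": 0, "az": 0, "grip": 60}
  ]
}}

```text
t: 1.57
tcp_pos: [0.4845, 0.0286, 0.2637]
eef_rot: [0.0, 0.982, 0.191, -0.0]
force: [0.1, -0.9, 0.6]
finger_gap: 0.678
gripper_force: 0.0
```

{"name": "carry_out", "arguments": {
  "increments": [
    {"dx": 0.054, "dy": -0.058, "dz": 0, "ax": 0, "ay": 0, "az": 0, "grip": 60},
    {"dx": 0, "dy": 0, "dz": 0, "ax": 0, "ay": 0, "az": 0.235, "grip": 60},
    {"dx": 0, "dy": 0, "dz": 0, "ax": 0, "ay": 0, "az": 0.235, "grip": 60},
    {"dx": 0, "dy": 0, "dz": 0, "ax": 0, "ay": 0, "az": 0.235, "grip": 60},
    {"dx": 0, "dy": 0, "dz": 0, "ax": 0, "ay": 0, "az": 0.235, "grip": 60},
    {"dx": 0, "dy": 0, "dz": 0, "ax": 0, "ay": 0, "az": 0.235, "grip": 60},
    {"dx": 0, "dy": 0, "dz": 0, "ax": 0, "ay": 0, "az": 0.235, "grip": 60},
    {"dx": 0, "dy": 0, "dz": 0, "ax": 0, "ay": 0, "az": 0.235, "grip": 60}
  ]
}}

```text
t: 2.23
tcp_pos: [0.4983, 0.0638, 0.2635]
eef_rot: [0.0, 0.971, -0.239, -0.0]
force: [-0.4, 0.1, -0.9]
finger_gap: 0.68
gripper_force: 0.0
```

```bash
python3 - <<'E'
from h import *
snap('wrist','w2'); go([.501,.066,.156],-117.3)
E
```

```text
t 2.2833 tcp [0.4983 0.0638 0.2635] tooly yaw -118.06 tilt [-4.e-04 -1.e-04 -1.e+00] F [ 0.24 -0.12 -0.36] gap 60.1 gf 0.0
local mm [  1.4  -3.3 107.5] units [ 0.0027 -0.0066  0.2151]
az total(deg,about world z) 0.7631027394497778 az units -0.02543675798165926
```

View pics/w2.png

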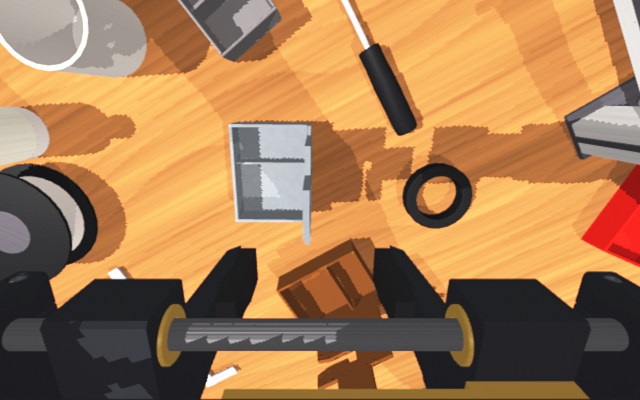

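The wrist view shows the grey tray at (230-310, 122-240), with its plate along column ~308. I'll check my model against this view.

```bash
python3 - <<'E'
from h import *
d=load('w2'); print(d['world_from_camera'].round(3),d['fx'])
o=np.array([.501,.066,0]);t=np.radians(-117.3);R=np.array([[np.cos(t),-np.sin(t),0],[np.sin(t),np.cos(t),0],[0,0,1]])
for p in [(0,0,150),(2.5,-20,165),(2.5,20,165),(2.5,45,118),(2.5,-45,118),(-87,56,35),(-87,-56,35),(0,56,35),(0,-56,35)]:
    print(p,proj(d,o+R@(np.array(p)/1e3)).round(1))
im=d['image'][105:265,210:370]; cv2.imwrite('pics/w2c.png',cv2.resize(im,(640,640),interpolation=cv2.INTER_CUBIC)[:600,:,::-1])
E
```

```text
[[-0.465 -0.842 -0.276  0.571]
 [-0.886  0.441  0.145  0.025]
 [-0.     0.311 -0.95   0.383]
 [ 0.     0.     0.     1.   ]] 317.9522517734765
(0, 0, 150) [310.7 208.5]
(2.5, -20, 165) [314.  240.2]
(2.5, 20, 165) [313.6 188.9]
(2.5, 45, 118) [313.6 144.4]
(2.5, -45, 118) [314.4 243.4]
(-87, 56, 35) [229.9 123.9]
(-87, -56, 35) [238.4 221.8]
(0, 56, 35) [311.5 123.3]
(0, -56, 35) [312.4 221.3]
```

View pics/w2c.png

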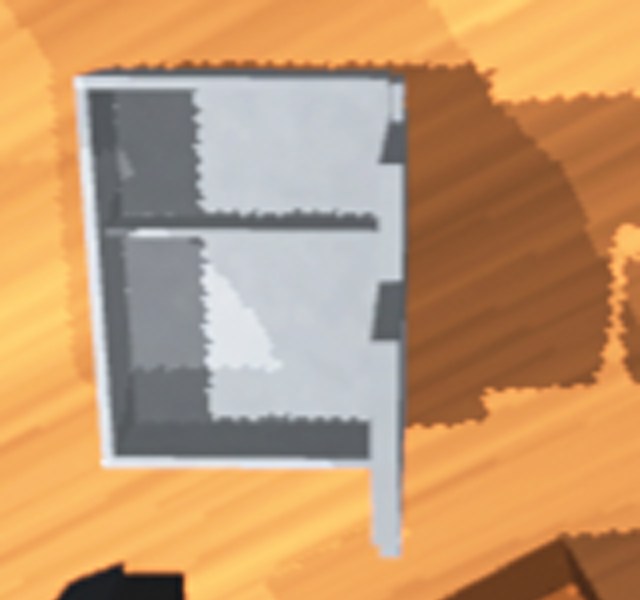

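The plate edge sits about 2 px left of the model, so it is about 2 mm nearer the box; y agrees. I correct for that, go down and grip.

{"name": "carry_out", "arguments": {
  "increments": [
    {"dx": 0.003, "dy": -0.011, "dz": 0, "ax": 0, "ay": 0, "az": -0.02, "grip": 40},
    {"dx": 0, "dy": 0, "dz": 0.043, "ax": 0, "ay": 0, "az": 0, "grip": 40},
    {"dx": 0, "dy": 0, "dz": 0.043, "ax": 0, "ay": 0, "az": 0, "grip": 40},
    {"dx": 0, "dy": 0, "dz": 0.043, "ax": 0, "ay": 0, "az": 0, "grip": 40},
    {"dx": 0, "dy": 0, "dz": 0.043, "ax": 0, "ay": 0, "az": 0, "grip": 40},
    {"dx": 0, "dy": 0, "dz": 0.043, "ax": 0, "ay": 0, "az": 0, "grip": 40},
    {"dx": 0, "dy": 0, "dz": 0, "ax": 0, "ay": 0, "az": 0, "grip": 0},
    {"dx": 0, "dy": 0, "dz": 0, "ax": 0, "ay": 0, "az": 0, "grip": 0}
  ],
  "grip_force": 40
}}

```text
t: 2.95
tcp_pos: [0.5019, 0.0682, 0.1557]
eef_rot: [0.0, 0.973, -0.229, -0.001]
force: [0.1, 0.3, -0.1]
finger_gap: 0.329
gripper_force: 0.0
```

{"name": "carry_out", "arguments": {
  "increments": [
    {"dx": 0, "dy": 0, "dz": 0, "ax": 0, "ay": 0, "az": 0, "grip": 0},
    {"dx": 0, "dy": 0, "dz": 0, "ax": 0, "ay": 0, "az": 0, "grip": 0},
    {"dx": 0, "dy": 0, "dz": 0, "ax": 0, "ay": 0, "az": 0, "grip": 0},
    {"dx": 0, "dy": 0, "dz": 0, "ax": 0, "ay": 0, "az": 0, "grip": 0},
    {"dx": 0, "dy": 0, "dz": 0, "ax": 0, "ay": 0, "az": 0, "grip": 0},
    {"dx": 0, "dy": 0, "dz": 0, "ax": 0, "ay": 0, "az": 0, "grip": 0},
    {"dx": 0, "dy": 0, "dz": 0, "ax": 0, "ay": 0, "az": 0, "grip": 0},
    {"dx": 0, "dy": 0, "dz": 0, "ax": 0, "ay": 0, "az": 0, "grip": 0}
  ]
}}

```text
t: 3.62
tcp_pos: [0.5033, 0.0685, 0.1573]
eef_rot: [-0.001, 0.973, -0.231, 0.001]
force: [-0.4, 0.2, 7.3]
finger_gap: 0.05
gripper_force: 40.0
```

{"name": "carry_out", "arguments": {
  "increments": [
    {"dx": 0, "dy": 0, "dz": -0.02, "ax": 0, "ay": 0, "az": 0, "grip": 0},
    {"dx": 0, "dy": 0, "dz": -0.04, "ax": 0, "ay": 0, "az": 0, "grip": 0},
    {"dx": 0, "dy": 0, "dz": -0.04, "ax": 0, "ay": 0, "az": 0, "grip": 0},
    {"dx": 0, "dy": 0, "dz": -0.04, "ax": 0, "ay": 0, "az": 0, "grip": 0},
    {"dx": 0, "dy": 0, "dz": 0, "ax": 0, "ay": 0, "az": -0.2, "grip": 0},
    {"dx": 0, "dy": 0, "dz": 0, "ax": 0, "ay": 0, "az": -0.2, "grip": 0},
    {"dx": 0, "dy": 0, "dz": 0, "ax": 0, "ay": 0, "az": -0.2, "grip": 0},
    {"dx": 0, "dy": 0, "dz": 0, "ax": 0, "ay": 0, "az": -0.2, "grip": 0}
  ]
}}

```text
t: 4.28
tcp_pos: [0.5016, 0.0676, 0.2265]
eef_rot: [0.0, 1.0, -0.021, -0.001]
force: [-0.2, -0.1, -3.0]
finger_gap: 0.052
gripper_force: 40.0
```

{"name": "carry_out", "arguments": {
  "increments": [
    {"dx": 0, "dy": 0, "dz": 0, "ax": 0, "ay": 0, "az": -0.2, "grip": 0},
    {"dx": 0, "dy": 0, "dz": 0, "ax": 0, "ay": 0, "az": -0.05, "grip": 0},
    {"dx": 0, "dy": 0, "dz": 0, "ax": 0, "ay": 0, "az": 0, "grip": 0}
  ]
}}

```text
t: 4.53
tcp_pos: [0.5019, 0.0676, 0.2262]
eef_rot: [0.0, 0.999, 0.041, -0.0]
force: [0.2, 0.4, -3.3]
finger_gap: 0.053
gripper_force: 40.0
```

```bash
python3 - <<'E'
from h import *
go([.593,-.1625,.226],-85.3)
E
```

```text
t 4.5333 tcp [0.5019 0.0676 0.2262] tooly yaw -85.27 tilt [-9.e-04 -3.e-04 -1.e+00] F [ 0.24  0.45 -3.29] gap 4.7 gf 40.0
local mm [7.180e+01 2.369e+02 2.000e-01] units [1.437e-01 4.737e-01 4.000e-04]
az total(deg,about world z) -0.028393693727252867 az units 0.0009464564575750956
```

{"name": "carry_out", "arguments": {
  "increments": [
    {"dx": 0.02, "dy": 0.059, "dz": 0, "ax": 0, "ay": 0, "az": 0, "grip": 0},
    {"dx": 0.02, "dy": 0.059, "dz": 0, "ax": 0, "ay": 0, "az": 0, "grip": 0},
    {"dx": 0.02, "dy": 0.059, "dz": 0, "ax": 0, "ay": 0, "az": 0, "grip": 0},
    {"dx": 0.02, "dy": 0.059, "dz": 0, "ax": 0, "ay": 0, "az": 0, "grip": 0},
    {"dx": 0.02, "dy": 0.059, "dz": 0, "ax": 0, "ay": 0, "az": 0, "grip": 0},
    {"dx": 0.02, "dy": 0.059, "dz": 0, "ax": 0, "ay": 0, "az": 0, "grip": 0},
    {"dx": 0.02, "dy": 0.059, "dz": 0, "ax": 0, "ay": 0, "az": 0, "grip": 0},
    {"dx": 0.004, "dy": 0.059, "dz": 0, "ax": 0, "ay": 0, "az": 0, "grip": 0}
  ]
}}

```text
t: 5.2
tcp_pos: [0.595, -0.1623, 0.2262]
eef_rot: [-0.0, 0.999, 0.041, 0.0]
force: [0.1, 0.1, -3.0]
finger_gap: 0.055
gripper_force: 40.0
```

{"name": "carry_out", "arguments": {
  "increments": [
    {"dx": 0, "dy": 0, "dz": 0, "ax": 0, "ay": 0, "az": 0, "grip": 0},
    {"dx": 0, "dy": 0, "dz": 0, "ax": 0, "ay": 0, "az": 0, "grip": 0}
  ]
}}

```text
t: 5.37
tcp_pos: [0.5932, -0.1639, 0.2257]
eef_rot: [0.001, 0.999, 0.038, -0.001]
force: [-0.3, 0.7, -3.3]
finger_gap: 0.053
gripper_force: 40.0
```

```bash
python3 - <<'E'
from h import *
go([.593,-.1625,.226],-85.3)
a=snap('scene','s3');w=snap('wrist','w3');b=snap('top','t3')
r=lambda im,x,y,w,h:cv2.resize(im[y:y+h,x:x+w],(400,300),interpolation=cv2.INTER_CUBIC)
o=np.vstack([np.hstack([r(a['image'],170,110,120,90),r(w['image'],0,0,640,400)]),np.hstack([r(w['image'],300,40,240,180),r(b['image'],340,140,120,90)])])
cv2.imwrite('pics/c3.png',o[:,:,::-1])
E
```

```text
t 5.3667 tcp [ 0.5932 -0.1639  0.2257] tooly yaw -85.6 tilt [-0.0012 -0.0011 -1.    ] F [-0.33  0.7  -3.27] gap 4.6 gf 40.0
local mm [-0.1 -1.5 -0.3] units [-0.0003 -0.0029 -0.0005]
az total(deg,about world z) 0.2953912154458749 az units -0.00984637384819583
```

View pics/c3.png

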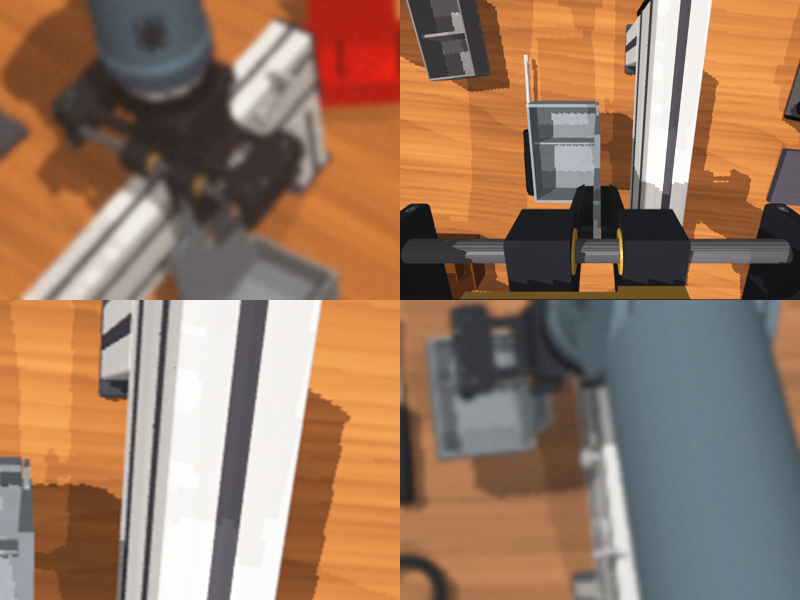

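The tray hangs level in the grip and clears the rail. The stud shows at about (400,189) in the top view, so y is about -5 mm. I creep towards the face.

{"name": "carry_out", "arguments": {
  "increments": [
    {"dx": 0, "dy": 0.018, "dz": 0, "ax": 0, "ay": 0, "az": -0.01, "grip": 0},
    {"dx": 0, "dy": 0.018, "dz": 0, "ax": 0, "ay": 0, "az": 0, "grip": 0},
    {"dx": 0, "dy": 0.014, "dz": 0, "ax": 0, "ay": 0, "az": 0, "grip": 0},
    {"dx": 0, "dy": 0.008, "dz": 0, "ax": 0, "ay": 0, "az": 0, "grip": 0},
    {"dx": 0, "dy": 0.006, "dz": 0, "ax": 0, "ay": 0, "az": 0, "grip": 0},
    {"dx": 0, "dy": 0, "dz": 0, "ax": 0, "ay": 0, "az": 0, "grip": 0},
    {"dx": 0, "dy": 0, "dz": 0, "ax": 0, "ay": 0, "az": 0, "grip": 0},
    {"dx": 0, "dy": 0, "dz": 0, "ax": 0, "ay": 0, "az": 0, "grip": 0}
  ]
}}

```text
t: 6.18
tcp_pos: [0.5966, -0.1925, 0.2262]
eef_rot: [-0.0, 0.999, 0.045, -0.0]
force: [-0.5, -0.2, -3.0]
finger_gap: 0.057
gripper_force: 40.0
```

```bash
cat >> h.py <<'E'
def rail():
    s,p,R=tool(); t=np.radians(-85.28); x=np.array([np.cos(t),np.sin(t),0]); y=np.array([-x[1],x[0],0]); o=np.array([.5171,-.2094,0])
    F=s['force']; T=s['torque']; print('t %.2f rail xyz'%s['t'],(np.array([(p-o)@x,(p-o)@y,p[2]])*1e3).round(1),'F',np.array([F@x,F@y,F[2]]).round(2),'T',np.array([T@x,T@y,T[2]]).round(2),'yaw',np.degrees(np.arctan2(R[1,1],R[0,1])).round(2),'gap',round(s['finger_gap']*88.1,1),'tilt',(R.T@[0,0,-1]).round(4))
E
python3 -c "
from h import *
rail()"
```

```text
t 6.18 rail xyz [-10.3  80.7 226.2] F [ 0.12 -0.56 -3.02] T [ 0.02 -0.04  0.04] yaw -84.87 gap 5.0 tilt [0.e+00 5.e-04 1.e+00]
```

{"name": "carry_out", "arguments": {
  "increments": [
    {"dx": 0, "dy": 0.008, "dz": 0, "ax": 0, "ay": 0, "az": 0.012, "grip": 0},
    {"dx": 0, "dy": 0.004, "dz": 0, "ax": 0, "ay": 0, "az": 0, "grip": 0},
    {"dx": 0, "dy": 0.002, "dz": 0, "ax": 0, "ay": 0, "az": 0, "grip": 0},
    {"dx": 0, "dy": 0.002, "dz": 0, "ax": 0, "ay": 0, "az": 0, "grip": 0},
    {"dx": 0, "dy": 0, "dz": 0, "ax": 0, "ay": 0, "az": 0, "grip": 0}
  ]
}}

```text
t: 6.6
tcp_pos: [0.5973, -0.2013, 0.2262]
eef_rot: [0.0, 0.999, 0.041, -0.0]
force: [-0.2, -0.1, -3.0]
finger_gap: 0.053
gripper_force: 40.0
```

```bash
python3 -c "
from h import *
rail()"
```

```text
t 6.60 rail xyz [ -1.5  80.6 226.2] F [ 0.12 -0.25 -3.  ] T [-0.03 -0.04  0.01] yaw -85.28 gap 4.6 tilt [ 0.e+00 -2.e-04  1.e+00]
```

{"name": "carry_out", "arguments": {
  "increments": [
    {"dx": 0, "dy": 0.002, "dz": 0, "ax": 0, "ay": 0, "az": 0, "grip": 0},
    {"dx": 0, "dy": 0.002, "dz": 0, "ax": 0, "ay": 0, "az": 0, "grip": 0},
    {"dx": 0, "dy": 0, "dz": 0, "ax": 0, "ay": 0, "az": 0, "grip": 0}
  ]
}}

```text
t: 6.85
tcp_pos: [0.5975, -0.2032, 0.2262]
eef_rot: [0.0, 0.999, 0.041, -0.0]
force: [-0.8, -0.0, -3.1]
finger_gap: 0.055
gripper_force: 40.0
```

```bash
python3 -c "
from h import *
rail()"
```

```text
t 6.85 rail xyz [  0.5  80.6 226.2] F [-0.04 -0.78 -3.13] T [ 0.02 -0.06 -0.03] yaw -85.27 gap 4.8 tilt [ 0.e+00 -1.e-04  1.e+00]
```

{"name": "carry_out", "arguments": {
  "increments": [
    {"dx": 0, "dy": 0.002, "dz": 0, "ax": 0, "ay": 0, "az": 0, "grip": 0},
    {"dx": 0, "dy": 0, "dz": 0, "ax": 0, "ay": 0, "az": 0, "grip": 0},
    {"dx": 0, "dy": 0, "dz": 0, "ax": 0, "ay": 0, "az": 0, "grip": 0}
  ]
}}

```text
t: 7.1
tcp_pos: [0.5976, -0.2037, 0.2262]
eef_rot: [-0.0, 0.999, 0.041, 0.0]
force: [-0.2, 0.2, -2.6]
finger_gap: 0.053
gripper_force: 40.0
```

```bash
python3 -c "
from h import *
rail()"
```

```text
t 7.10 rail xyz [  1.   80.7 226.2] F [-0.19 -0.21 -2.63] T [-0.04  0.19 -0.06] yaw -85.25 gap 4.6 tilt [-1.e-04  3.e-04  1.e+00]
```

{"name": "carry_out", "arguments": {
  "increments": [
    {"dx": 0, "dy": 0.002, "dz": 0, "ax": 0, "ay": 0, "az": 0, "grip": 0},
    {"dx": 0, "dy": 0, "dz": 0, "ax": 0, "ay": 0, "az": 0, "grip": 0},
    {"dx": 0, "dy": 0, "dz": 0, "ax": 0, "ay": 0, "az": 0, "grip": 0}
  ]
}}

```text
t: 7.35
tcp_pos: [0.5976, -0.2039, 0.2262]
eef_rot: [-0.001, 0.999, 0.042, -0.0]
force: [-1.0, 4.4, -1.3]
finger_gap: 0.05
gripper_force: 40.0
```

```bash
python3 -c "
from h import *
rail()"
```

```text
t 7.35 rail xyz [  1.1  80.7 226.2] F [-4.48 -0.63 -1.26] T [-0.19  0.95 -0.06] yaw -85.22 gap 4.4 tilt [4.0e-04 1.3e-03 1.0e+00]
```

Contact came at x = 1.1 mm, where the face should be (1.0), so the rail frame is confirmed. I back off to mid-play and slide to -y.

{"name": "carry_out", "arguments": {
  "increments": [
    {"dx": 0, "dy": -0.006, "dz": 0, "ax": 0, "ay": 0, "az": 0, "grip": 0},
    {"dx": -0.02, "dy": 0, "dz": 0, "ax": 0, "ay": 0, "az": 0, "grip": 0},
    {"dx": -0.02, "dy": 0, "dz": 0, "ax": 0, "ay": 0, "az": 0, "grip": 0},
    {"dx": -0.014, "dy": 0, "dz": 0, "ax": 0, "ay": 0, "az": 0, "grip": 0},
    {"dx": 0, "dy": 0, "dz": 0, "ax": 0, "ay": 0, "az": 0, "grip": 0},
    {"dx": 0, "dy": 0, "dz": 0, "ax": 0, "ay": 0, "az": 0, "grip": 0}
  ]
}}

```text
t: 7.85
tcp_pos: [0.5705, -0.2049, 0.2264]
eef_rot: [0.0, 0.999, 0.041, 0.0]
force: [0.0, 0.0, -3.6]
finger_gap: 0.057
gripper_force: 40.0
```

```bash
python3 -c "
from h import *
rail()"
```

```text
t 7.85 rail xyz [-1.000e-01  5.360e+01  2.264e+02] F [ 0.    0.01 -3.56] T [ 0.   -0.01  0.02] yaw -85.3 gap 5.0 tilt [-5.e-04 -8.e-04  1.e+00]
```

{"name": "carry_out", "arguments": {
  "increments": [
    {"dx": -0.008, "dy": 0, "dz": 0, "ax": 0, "ay": 0, "az": 0, "grip": 0},
    {"dx": -0.008, "dy": 0, "dz": 0, "ax": 0, "ay": 0, "az": 0, "grip": 0},
    {"dx": -0.008, "dy": 0, "dz": 0, "ax": 0, "ay": 0, "az": 0, "grip": 0},
    {"dx": -0.008, "dy": 0, "dz": 0, "ax": 0, "ay": 0, "az": 0, "grip": 0},
    {"dx": 0, "dy": 0, "dz": 0, "ax": 0, "ay": 0, "az": 0, "grip": 0},
    {"dx": 0, "dy": 0, "dz": 0, "ax": 0, "ay": 0, "az": 0, "grip": 0}
  ]
}}

```text
t: 8.35
tcp_pos: [0.5544, -0.2057, 0.2263]
eef_rot: [0.0, 0.999, 0.041, 0.0]
force: [0.3, 0.5, -3.4]
finger_gap: 0.052
gripper_force: 40.0
```

```bash
python3 -c "
from h import *
rail()"
```

```text
t 8.35 rail xyz [ -0.6  37.4 226.3] F [-0.48  0.37 -3.45] T [ 0.01 -0.05  0.02] yaw -85.28 gap 4.6 tilt [-0.e+00 -1.e-04  1.e+00]
```

{"name": "carry_out", "arguments": {
  "increments": [
    {"dx": -0.006, "dy": 0, "dz": 0, "ax": 0, "ay": 0, "az": 0, "grip": 0},
    {"dx": -0.006, "dy": 0, "dz": 0, "ax": 0, "ay": 0, "az": 0, "grip": 0},
    {"dx": -0.006, "dy": 0, "dz": 0, "ax": 0, "ay": 0, "az": 0, "grip": 0},
    {"dx": 0, "dy": 0, "dz": 0, "ax": 0, "ay": 0, "az": 0, "grip": 0},
    {"dx": 0, "dy": 0, "dz": 0, "ax": 0, "ay": 0, "az": 0, "grip": 0}
  ]
}}

```text
t: 8.77
tcp_pos: [0.5454, -0.2064, 0.2262]
eef_rot: [0.0, 0.999, 0.041, 0.0]
force: [0.6, -0.2, -3.2]
finger_gap: 0.052
gripper_force: 40.0
```

```bash
python3 -c "
from h import *
rail()"
```

```text
t 8.77 rail xyz [ -0.7  28.5 226.2] F [ 0.24  0.61 -3.24] T [ 0.05 -0.06 -0.02] yaw -85.27 gap 4.6 tilt [ 0.e+00 -1.e-04  1.e+00]
```

{"name": "carry_out", "arguments": {
  "increments": [
    {"dx": -0.005, "dy": 0.0005, "dz": 0, "ax": 0, "ay": 0, "az": 0, "grip": 0},
    {"dx": -0.005, "dy": 0, "dz": 0, "ax": 0, "ay": 0, "az": 0, "grip": 0},
    {"dx": -0.005, "dy": 0, "dz": 0, "ax": 0, "ay": 0, "az": 0, "grip": 0},
    {"dx": -0.005, "dy": 0, "dz": 0, "ax": 0, "ay": 0, "az": 0, "grip": 0},
    {"dx": 0, "dy": 0, "dz": 0, "ax": 0, "ay": 0, "az": 0, "grip": 0},
    {"dx": 0, "dy": 0, "dz": 0, "ax": 0, "ay": 0, "az": 0, "grip": 0}
  ]
}}

```text
t: 9.27
tcp_pos: [0.5355, -0.2074, 0.2262]
eef_rot: [0.0, 0.999, 0.041, -0.0]
force: [-0.4, 0.3, -3.4]
finger_gap: 0.053
gripper_force: 40.0
```

```bash
python3 -c "
from h import *
rail()"
```

```text
t 9.27 rail xyz [ -0.4  18.5 226.2] F [-0.29 -0.38 -3.43] T [ 0.03 -0.04  0.04] yaw -85.27 gap 4.7 tilt [ 0.e+00 -1.e-04  1.e+00]
```

{"name": "carry_out", "arguments": {
  "increments": [
    {"dx": -0.004, "dy": 0, "dz": 0, "ax": 0, "ay": 0, "az": 0, "grip": 0},
    {"dx": -0.004, "dy": 0, "dz": 0, "ax": 0, "ay": 0, "az": 0, "grip": 0},
    {"dx": 0, "dy": 0, "dz": 0, "ax": 0, "ay": 0, "az": 0, "grip": 0},
    {"dx": 0, "dy": 0, "dz": 0, "ax": 0, "ay": 0, "az": 0, "grip": 0}
  ]
}}

```text
t: 9.6
tcp_pos: [0.5315, -0.2077, 0.2262]
eef_rot: [0.0, 0.999, 0.041, -0.0]
force: [-0.2, -0.7, -3.3]
finger_gap: 0.054
gripper_force: 40.0
```

```bash
python3 -c "
from h import *
rail()"
```

```text
t 9.60 rail xyz [ -0.5  14.5 226.2] F [ 0.68 -0.29 -3.34] T [ 0.03 -0.04  0.04] yaw -85.27 gap 4.7 tilt [ 1.e-04 -0.e+00  1.e+00]
```

{"name": "carry_out", "arguments": {
  "increments": [
    {"dx": -0.004, "dy": 0, "dz": 0, "ax": 0, "ay": 0, "az": 0, "grip": 0},
    {"dx": -0.002, "dy": 0, "dz": 0, "ax": 0, "ay": 0, "az": 0, "grip": 0},
    {"dx": 0, "dy": 0, "dz": 0, "ax": 0, "ay": 0, "az": 0, "grip": 0},
    {"dx": 0, "dy": 0, "dz": 0, "ax": 0, "ay": 0, "az": 0, "grip": 0}
  ]
}}

```text
t: 9.93
tcp_pos: [0.5286, -0.208, 0.2262]
eef_rot: [0.0, 0.999, 0.041, 0.0]
force: [0.0, 0.5, -3.3]
finger_gap: 0.057
gripper_force: 40.0
```

```bash
python3 -c "
from h import *
rail()"
```

```text
t 9.93 rail xyz [ -0.4  11.6 226.2] F [-0.52  0.08 -3.32] T [ 0.05 -0.1  -0.02] yaw -85.26 gap 5.0 tilt [-0.e+00 -1.e-04  1.e+00]
```

{"name": "carry_out", "arguments": {
  "increments": [
    {"dx": -0.004, "dy": 0, "dz": 0, "ax": 0, "ay": 0, "az": 0, "grip": 0},
    {"dx": 0, "dy": 0, "dz": 0, "ax": 0, "ay": 0, "az": 0, "grip": 0},
    {"dx": 0, "dy": 0, "dz": 0, "ax": 0, "ay": 0, "az": 0, "grip": 0}
  ]
}}

```text
t: 10.18
tcp_pos: [0.5266, -0.2082, 0.2262]
eef_rot: [0.0, 0.999, 0.041, -0.0]
force: [0.2, 0.5, -3.5]
finger_gap: 0.054
gripper_force: 40.0
```

```bash
python3 -c "
from h import *
rail()"
```

```text
t 10.18 rail xyz [ -0.5   9.5 226.2] F [-0.49  0.2  -3.52] T [ 0.04 -0.05 -0.02] yaw -85.27 gap 4.7 tilt [ 1.e-04 -0.e+00  1.e+00]
```

{"name": "carry_out", "arguments": {
  "increments": [
    {"dx": -0.005, "dy": 0, "dz": 0, "ax": 0, "ay": 0, "az": 0, "grip": 0},
    {"dx": 0, "dy": 0, "dz": 0, "ax": 0, "ay": 0, "az": 0, "grip": 0},
    {"dx": 0, "dy": 0, "dz": 0, "ax": 0, "ay": 0, "az": 0, "grip": 0}
  ]
}}

```text
t: 10.43
tcp_pos: [0.524, -0.2084, 0.2262]
eef_rot: [0.0, 0.999, 0.041, -0.0]
force: [-0.5, 1.2, -3.4]
finger_gap: 0.052
gripper_force: 40.0
```

{"name": "carry_out", "arguments": {
  "increments": [
    {"dx": -0.005, "dy": 0, "dz": 0, "ax": 0, "ay": 0, "az": 0, "grip": 0},
    {"dx": 0, "dy": 0, "dz": 0, "ax": 0, "ay": 0, "az": 0, "grip": 0},
    {"dx": 0, "dy": 0, "dz": 0, "ax": 0, "ay": 0, "az": 0, "grip": 0}
  ]
}}

```text
t: 10.68
tcp_pos: [0.5215, -0.2086, 0.2262]
eef_rot: [0.0, 0.999, 0.041, -0.0]
force: [0.3, -0.1, -2.8]
finger_gap: 0.05
gripper_force: 40.0
```

{"name": "carry_out", "arguments": {
  "increments": [
    {"dx": -0.005, "dy": 0, "dz": 0, "ax": 0, "ay": 0, "az": 0, "grip": 0},
    {"dx": 0, "dy": 0, "dz": 0, "ax": 0, "ay": 0, "az": 0, "grip": 0},
    {"dx": 0, "dy": 0, "dz": 0, "ax": 0, "ay": 0, "az": 0, "grip": 0}
  ]
}}

```text
t: 10.93
tcp_pos: [0.5201, -0.2085, 0.2265]
eef_rot: [0.0, 0.999, 0.042, 0.001]
force: [3.7, 0.5, -5.1]
finger_gap: 0.054
gripper_force: 40.0
```

```bash
python3 - <<'E'
from h import *
rail()
b=load('t0');a=load('s0');t=np.radians(-85.28);x=np.array([np.cos(t),np.sin(t),0]);y=np.array([-x[1],x[0],0]);o=np.array([.5171,-.2094,0])
for s in(-27,-5,0,5,10): print(s,'stud',[proj(c,o+x*-.010+y*s/1e3+[0,0,.16]).round(1) for c in(b,a)],'arm end',[proj(c,o+x*-.005+y*(s-86)/1e3+[0,0,.19]).round(1) for c in(b,a)])
r=lambda im,x,y,w,h:cv2.resize(im[y:y+h,x:x+w],(400,600),interpolation=cv2.INTER_CUBIC)
cv2.imwrite('pics/c4.png',np.hstack([r(b['image'],380,170,40,60),r(a['image'],225,110,50,75)])[:,:,::-1])
E
```

```text
t 10.93 rail xyz [ -0.6   3.  226.5] F [-0.22  3.73 -5.07] T [ 1.   -0.08 -0.02] yaw -85.24 gap 4.8 tilt [-2.1e-03 -2.0e-04  1.0e+00]
-27 stud [array([396.1, 196.8]), array([245.2, 153.1])] arm end [array([403.7, 225.8]), array([259. , 126.6])]
-5 stud [array([395.2, 189.4]), array([240.9, 158.1])] arm end [array([402.8, 218.1]), array([254.9, 131.3])]
0 stud [array([395. , 187.7]), array([239.9, 159.3])] arm end [array([402.6, 216.4]), array([253.9, 132.4])]
5 stud [array([394.9, 186. ]), array([238.9, 160.4])] arm end [array([402.4, 214.6]), array([253. , 133.5])]
10 stud [array([394.7, 184.4]), array([237.9, 161.6])] arm end [array([402.2, 212.9]), array([252. , 134.6])]
```

View pics/c4.png

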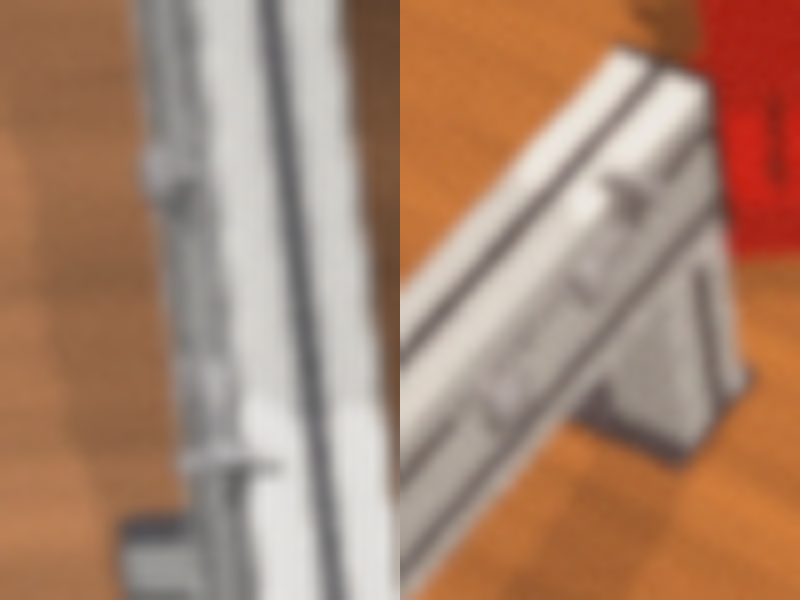

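The stud shows at top (397,186.5) and scene (237.5,160), so y is about +4.5. The contact is therefore the slot's blind end. I back off 1.5 mm to centre and sink.

{"name": "carry_out", "arguments": {
  "increments": [
    {"dx": 0.005, "dy": 0, "dz": 0, "ax": 0, "ay": 0, "az": 0, "grip": 0},
    {"dx": 0, "dy": 0, "dz": 0, "ax": 0, "ay": 0, "az": 0, "grip": 0},
    {"dx": 0, "dy": 0, "dz": 0.004, "ax": 0, "ay": 0, "az": 0, "grip": 0},
    {"dx": 0, "dy": 0, "dz": 0.003, "ax": 0, "ay": 0, "az": 0, "grip": 0},
    {"dx": 0, "dy": 0, "dz": 0, "ax": 0, "ay": 0, "az": 0, "grip": 0},
    {"dx": 0, "dy": 0, "dz": 0, "ax": 0, "ay": 0, "az": 0, "grip": 0}
  ]
}}

```text
t: 11.43
tcp_pos: [0.5213, -0.2085, 0.2224]
eef_rot: [-0.0, 0.999, 0.041, -0.0]
force: [-0.1, -0.6, -3.4]
finger_gap: 0.057
gripper_force: 40.0
```

```bash
python3 -c "
from h import *
rail()"
```

```text
t 11.43 rail xyz [ -0.5   4.3 222.4] F [ 0.61 -0.19 -3.35] T [ 0.04 -0.08 -0.03] yaw -85.27 gap 5.0 tilt [9.e-04 2.e-04 1.e+00]
```

Sinking freely, so the stud is in the notch. I continue.

{"name": "carry_out", "arguments": {
  "increments": [
    {"dx": 0, "dy": 0, "dz": 0.004, "ax": 0, "ay": 0, "az": 0, "grip": 0},
    {"dx": 0, "dy": 0, "dz": 0.004, "ax": 0, "ay": 0, "az": 0, "grip": 0},
    {"dx": 0, "dy": 0, "dz": 0, "ax": 0, "ay": 0, "az": 0, "grip": 0},
    {"dx": 0, "dy": 0, "dz": 0, "ax": 0, "ay": 0, "az": 0, "grip": 0}
  ]
}}

```text
t: 11.77
tcp_pos: [0.5215, -0.2085, 0.2185]
eef_rot: [-0.0, 0.999, 0.041, -0.0]
force: [-1.1, -0.1, -2.3]
finger_gap: 0.055
gripper_force: 40.0
```

{"name": "carry_out", "arguments": {
  "increments": [
    {"dx": 0, "dy": 0, "dz": 0.002, "ax": 0, "ay": 0, "az": 0, "grip": 0},
    {"dx": 0, "dy": 0, "dz": 0, "ax": 0, "ay": 0, "az": 0, "grip": 0},
    {"dx": 0, "dy": 0, "dz": 0, "ax": 0, "ay": 0, "az": 0, "grip": 0}
  ]
}}

```text
t: 12.02
tcp_pos: [0.5217, -0.2085, 0.2177]
eef_rot: [-0.0, 0.999, 0.041, -0.0]
force: [-0.5, -0.1, -2.8]
finger_gap: 0.054
gripper_force: 40.0
```

```bash
python3 -c "
from h import *
rail()"
```

```text
t 12.02 rail xyz [ -0.5   4.6 217.7] F [ 0.09 -0.51 -2.82] T [ 0.   -0.03 -0.04] yaw -85.26 gap 4.7 tilt [1.e-04 0.e+00 1.e+00]
```

{"name": "carry_out", "arguments": {
  "increments": [
    {"dx": 0, "dy": 0, "dz": 0.002, "ax": 0, "ay": 0, "az": 0, "grip": 0},
    {"dx": 0, "dy": 0, "dz": 0, "ax": 0, "ay": 0, "az": 0, "grip": 0},
    {"dx": 0, "dy": 0, "dz": 0, "ax": 0, "ay": 0, "az": 0, "grip": 0}
  ]
}}

```text
t: 12.27
tcp_pos: [0.5219, -0.2086, 0.2171]
eef_rot: [0.0, 0.999, 0.041, 0.0]
force: [-0.4, -0.3, 0.9]
finger_gap: 0.053
gripper_force: 40.0
```

```bash
python3 -c "
from h import *
rail()"
```

```text
t 12.27 rail xyz [ -0.4   4.8 217.1] F [ 0.25 -0.47  0.94] T [-0.2   0.04 -0.01] yaw -85.26 gap 4.7 tilt [-4.e-04 -3.e-04  1.e+00]
```

Seated at z = 217.1 with the weight on the stud. I release and rise.

{"name": "carry_out", "arguments": {
  "increments": [
    {"dx": 0, "dy": 0, "dz": 0, "ax": 0, "ay": 0, "az": 0, "grip": 12},
    {"dx": 0, "dy": 0, "dz": 0, "ax": 0, "ay": 0, "az": 0, "grip": 40},
    {"dx": 0, "dy": 0, "dz": 0, "ax": 0, "ay": 0, "az": 0, "grip": 40},
    {"dx": 0, "dy": 0, "dz": 0, "ax": 0, "ay": 0, "az": 0, "grip": 40},
    {"dx": 0, "dy": 0, "dz": 0, "ax": 0, "ay": 0, "az": 0, "grip": 40},
    {"dx": 0, "dy": 0, "dz": 0, "ax": 0, "ay": 0, "az": 0, "grip": 40},
    {"dx": 0, "dy": 0, "dz": 0, "ax": 0, "ay": 0, "az": 0, "grip": 40},
    {"dx": 0, "dy": 0, "dz": 0, "ax": 0, "ay": 0, "az": 0, "grip": 40}
  ]
}}

```text
t: 12.93
tcp_pos: [0.5217, -0.2085, 0.2167]
eef_rot: [0.0, 0.999, 0.041, -0.0]
force: [0.8, -0.5, -0.4]
finger_gap: 0.453
gripper_force: 0.0
```

{"name": "carry_out", "arguments": {
  "increments": [
    {"dx": 0, "dy": 0, "dz": -0.04, "ax": 0, "ay": 0, "az": 0, "grip": 40},
    {"dx": 0, "dy": 0, "dz": -0.04, "ax": 0, "ay": 0, "az": 0, "grip": 40},
    {"dx": 0, "dy": 0, "dz": -0.04, "ax": 0, "ay": 0, "az": 0, "grip": 20},
    {"dx": 0, "dy": 0, "dz": -0.04, "ax": 0, "ay": 0, "az": 0, "grip": 0},
    {"dx": 0, "dy": 0, "dz": 0, "ax": 0, "ay": 0, "az": 0, "grip": 0},
    {"dx": 0, "dy": 0, "dz": 0, "ax": 0, "ay": 0, "az": 0, "grip": 0}
  ]
}}

```text
t: 13.43
tcp_pos: [0.5222, -0.2087, 0.2975]
eef_rot: [0.0, 0.999, 0.041, 0.001]
force: [0.2, 0.0, -0.3]
finger_gap: 0.172
gripper_force: 0.0
```

```bash
python3 - <<'E'
from h import *
rail()
w=snap('wrist','w5');a=snap('scene','s5')
r=lambda im,x,y,w,h:cv2.resize(im[y:y+h,x:x+w],(400,300),interpolation=cv2.INTER_CUBIC)
cv2.imwrite('pics/c5.png',np.hstack([r(w['image'],0,0,640,400),r(a['image'],180,110,120,90)])[:,:,::-1])
E
```

```text
t 13.43 rail xyz [ -0.3   5.1 297.5] F [-0.03  0.24 -0.31] T [-0.04  0.01 -0.01] yaw -85.27 gap 15.2 tilt [-0.0019 -0.001   1.    ]
```

View pics/c5.png

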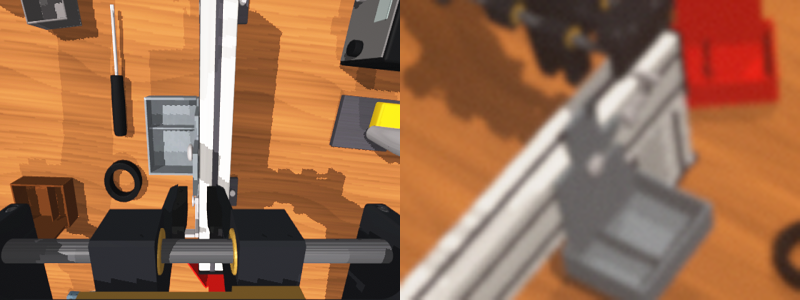

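The tray hangs on the stud, square to the rail. Next is the catch: closed fingers go to its -y side, beside the thumb tab.

{"name": "carry_out", "arguments": {
  "increments": [
    {"dx": -0.073, "dy": -0.0105, "dz": 0, "ax": 0, "ay": 0, "az": 0, "grip": 0},
    {"dx": -0.073, "dy": -0.0105, "dz": 0, "ax": 0, "ay": 0, "az": 0, "grip": 0},
    {"dx": -0.072, "dy": -0.0105, "dz": 0, "ax": 0, "ay": 0, "az": 0, "grip": 0},
    {"dx": 0, "dy": 0, "dz": 0, "ax": 0, "ay": 0, "az": 0, "grip": 0},
    {"dx": 0, "dy": 0, "dz": 0, "ax": 0, "ay": 0, "az": 0, "grip": 0},
    {"dx": 0, "dy": 0, "dz": 0.055, "ax": 0, "ay": 0, "az": 0, "grip": 0},
    {"dx": 0, "dy": 0, "dz": 0.055, "ax": 0, "ay": 0, "az": 0, "grip": 0},
    {"dx": 0, "dy": 0, "dz": 0, "ax": 0, "ay": 0, "az": 0, "grip": 0}
  ]
}}

```text
t: 14.2
tcp_pos: [0.4101, -0.2006, 0.2375]
eef_rot: [-0.002, 0.999, 0.042, -0.003]
force: [-1.3, -0.6, 0.6]
finger_gap: 0.006
gripper_force: 0.0
```

```bash
python3 - <<'E'
from h import *
rail()
E
```

```text
t 14.20 rail xyz [ -17.6 -106.   237.5] F [ 0.52 -1.32  0.61] T [-0.11  0.05  0.01] yaw -85.21 gap 0.6 tilt [0.0063 0.0041 1.    ]
```

{"name": "carry_out", "arguments": {
  "increments": [
    {"dx": 0, "dy": 0, "dz": 0.045, "ax": 0, "ay": 0, "az": 0, "grip": 0},
    {"dx": 0, "dy": 0, "dz": 0, "ax": 0, "ay": 0, "az": 0, "grip": 0},
    {"dx": 0.012, "dy": 0.002, "dz": 0, "ax": 0, "ay": 0, "az": 0, "grip": 0},
    {"dx": 0.012, "dy": 0, "dz": 0, "ax": 0, "ay": 0, "az": 0, "grip": 0},
    {"dx": 0, "dy": 0, "dz": 0, "ax": 0, "ay": 0, "az": 0, "grip": 0},
    {"dx": 0, "dy": 0, "dz": 0, "ax": 0, "ay": 0, "az": 0, "grip": 0}
  ]
}}

```text
t: 14.7
tcp_pos: [0.4251, -0.202, 0.2203]
eef_rot: [0.0, 0.999, 0.042, 0.001]
force: [0.4, 0.2, 0.1]
finger_gap: 0.004
gripper_force: 0.0
```

```bash
python3 - <<'E'
from h import *
rail()
E
```

```text
t 14.70 rail xyz [-15.  -91.  220.3] F [-0.16  0.39  0.11] T [-0.03  0.03 -0.01] yaw -85.23 gap 0.3 tilt [-2.2e-03 -9.0e-04  1.0e+00]
```

{"name": "carry_out", "arguments": {
  "increments": [
    {"dx": -0.01, "dy": 0, "dz": 0, "ax": 0, "ay": 0, "az": 0, "grip": 0},
    {"dx": 0, "dy": 0, "dz": 0.012, "ax": 0, "ay": 0, "az": 0, "grip": 0},
    {"dx": 0, "dy": 0, "dz": 0, "ax": 0, "ay": 0, "az": 0, "grip": 0},
    {"dx": 0.012, "dy": 0, "dz": 0, "ax": 0, "ay": 0, "az": 0, "grip": 0},
    {"dx": 0.01, "dy": 0, "dz": -0.004, "ax": 0, "ay": 0, "az": 0, "grip": 0},
    {"dx": 0.01, "dy": 0, "dz": -0.006, "ax": 0, "ay": 0, "az": 0, "grip": 0},
    {"dx": 0, "dy": 0, "dz": 0, "ax": 0, "ay": 0, "az": 0, "grip": 0}
  ]
}}

```text
t: 15.28
tcp_pos: [0.4364, -0.2008, 0.2188]
eef_rot: [0.0, 0.999, 0.042, 0.001]
force: [-0.1, -0.2, -0.2]
finger_gap: 0.009
gripper_force: 0.2
```

```bash
python3 - <<'E'
from h import *
rail()
E
```

```text
t 15.28 rail xyz [-15.3 -79.7 218.8] F [ 0.22 -0.13 -0.18] T [-0.13  0.03  0.01] yaw -85.22 gap 0.8 tilt [-1.7e-03 -3.0e-04  1.0e+00]
```

{"name": "carry_out", "arguments": {
  "increments": [
    {"dx": 0.01, "dy": 0, "dz": -0.008, "ax": 0, "ay": 0, "az": 0, "grip": 0},
    {"dx": 0.01, "dy": 0, "dz": -0.002, "ax": 0, "ay": 0, "az": 0, "grip": 0},
    {"dx": 0.01, "dy": 0, "dz": -0.002, "ax": 0, "ay": 0, "az": 0, "grip": 0},
    {"dx": 0.01, "dy": 0, "dz": 0.001, "ax": 0, "ay": 0, "az": 0, "grip": 0},
    {"dx": 0.01, "dy": 0, "dz": 0.002, "ax": 0, "ay": 0, "az": 0, "grip": 0},
    {"dx": 0, "dy": 0, "dz": 0, "ax": 0, "ay": 0, "az": 0, "grip": 0},
    {"dx": 0, "dy": 0, "dz": 0, "ax": 0, "ay": 0, "az": 0, "grip": 0}
  ]
}}

```text
t: 15.87
tcp_pos: [0.4602, -0.1987, 0.2226]
eef_rot: [-0.0, 0.999, 0.042, 0.0]
force: [-1.2, -0.1, -0.1]
finger_gap: 0.006
gripper_force: 0.0
```

```bash
python3 - <<'E'
from h import *
rail()
E
```

```text
t 15.87 rail xyz [-15.4 -55.9 222.6] F [-0.03 -1.21 -0.14] T [0.04 0.03 0.02] yaw -85.23 gap 0.5 tilt [-4.e-04  1.e-04  1.e+00]
```

{"name": "carry_out", "arguments": {
  "increments": [
    {"dx": 0.011, "dy": 0, "dz": 0.003, "ax": 0, "ay": 0, "az": 0, "grip": 0},
    {"dx": 0.011, "dy": 0, "dz": 0.005, "ax": 0, "ay": 0, "az": 0, "grip": 0},
    {"dx": 0.007, "dy": 0, "dz": 0.006, "ax": 0, "ay": 0, "az": 0, "grip": 0},
    {"dx": 0.005, "dy": 0, "dz": 0.006, "ax": 0, "ay": 0, "az": 0, "grip": 0},
    {"dx": 0, "dy": 0, "dz": 0, "ax": 0, "ay": 0, "az": 0, "grip": 0},
    {"dx": 0, "dy": 0, "dz": 0, "ax": 0, "ay": 0, "az": 0, "grip": 0}
  ]
}}

```text
t: 16.37
tcp_pos: [0.4768, -0.1973, 0.2125]
eef_rot: [-0.0, 0.999, 0.041, -0.0]
force: [0.5, 0.1, -0.2]
finger_gap: 0.003
gripper_force: 0.1
```

```bash
python3 - <<'E'
from h import *
rail()
E
```

```text
t 16.37 rail xyz [-15.4 -39.2 212.5] F [-0.02  0.54 -0.15] T [0.04 0.05 0.01] yaw -85.25 gap 0.3 tilt [2.e-04 3.e-04 1.e+00]
```

Almost level. I press down in small steps onto the stop.

{"name": "carry_out", "arguments": {
  "increments": [
    {"dx": 0.002, "dy": 0, "dz": 0.002, "ax": 0, "ay": 0, "az": 0, "grip": 0},
    {"dx": 0, "dy": 0, "dz": 0, "ax": 0, "ay": 0, "az": 0, "grip": 0},
    {"dx": 0, "dy": 0, "dz": 0, "ax": 0, "ay": 0, "az": 0, "grip": 0}
  ]
}}

```text
t: 16.62
tcp_pos: [0.4769, -0.1973, 0.2121]
eef_rot: [-0.0, 0.999, 0.041, -0.001]
force: [-3.8, 1.1, 7.5]
finger_gap: 0.003
gripper_force: 3.4
```

{"name": "carry_out", "arguments": {
  "increments": [
    {"dx": 0, "dy": 0, "dz": 0.002, "ax": 0, "ay": 0, "az": 0, "grip": 0},
    {"dx": 0, "dy": 0, "dz": 0, "ax": 0, "ay": 0, "az": 0, "grip": 0},
    {"dx": 0, "dy": 0, "dz": 0, "ax": 0, "ay": 0, "az": 0, "grip": 0}
  ]
}}

```text
t: 16.87
tcp_pos: [0.477, -0.1973, 0.2117]
eef_rot: [0.0, 0.999, 0.041, -0.001]
force: [-5.0, 1.8, 12.8]
finger_gap: 0.01
gripper_force: 6.4
```

```bash
python3 - <<'E'
from h import *
rail()
E
```

```text
t 16.87 rail xyz [-15.4 -39.  211.7] F [-2.22 -4.81 12.84] T [-1.06  0.4  -0.01] yaw -85.27 gap 0.9 tilt [ 0.0012 -0.      1.    ]
```

The stop is reached: tip at z = 186.7 against the closed arm's top at 187. I retreat and look.

{"name": "carry_out", "arguments": {
  "increments": [
    {"dx": 0, "dy": 0, "dz": -0.006, "ax": 0, "ay": 0, "az": 0, "grip": 0},
    {"dx": -0.01, "dy": 0, "dz": -0.04, "ax": 0, "ay": 0, "az": 0, "grip": 0},
    {"dx": -0.05, "dy": 0, "dz": -0.06, "ax": 0, "ay": 0, "az": 0, "grip": 0},
    {"dx": -0.06, "dy": 0, "dz": -0.06, "ax": 0, "ay": 0, "az": 0, "grip": 0},
    {"dx": -0.08, "dy": 0, "dz": 0, "ax": 0, "ay": 0, "az": 0, "grip": 0},
    {"dx": 0, "dy": 0, "dz": 0, "ax": 0, "ay": 0, "az": 0, "grip": 0},
    {"dx": 0, "dy": 0, "dz": 0, "ax": 0, "ay": 0, "az": 0, "grip": 0}
  ]
}}

```text
t: 17.45
tcp_pos: [0.3767, -0.206, 0.2934]
eef_rot: [0.0, 0.999, 0.04, -0.0]
force: [0.1, 0.1, -0.2]
finger_gap: 0.006
gripper_force: 0.0
```

```bash
python3 - <<'E'
from h import *
rail()
w=snap('wrist','w6');a=snap('scene','s6')
r=lambda im,x,y,w,h:cv2.resize(im[y:y+h,x:x+w],(400,300),interpolation=cv2.INTER_CUBIC)
cv2.imwrite('pics/c6.png',np.vstack([np.hstack([r(w['image'],0,0,640,400),r(a['image'],180,100,120,90)]),np.hstack([r(w['image'],240,80,160,120),r(a['image'],220,115,60,45)])])[:,:,::-1])
E
```

```text
t 17.45 rail xyz [ -14.9 -139.7  293.4] F [-0.09  0.07 -0.21] T [ 0.03  0.   -0.05] yaw -85.41 gap 0.5 tilt [ 4.e-04 -8.e-04  1.e+00]
```

View pics/c6.png

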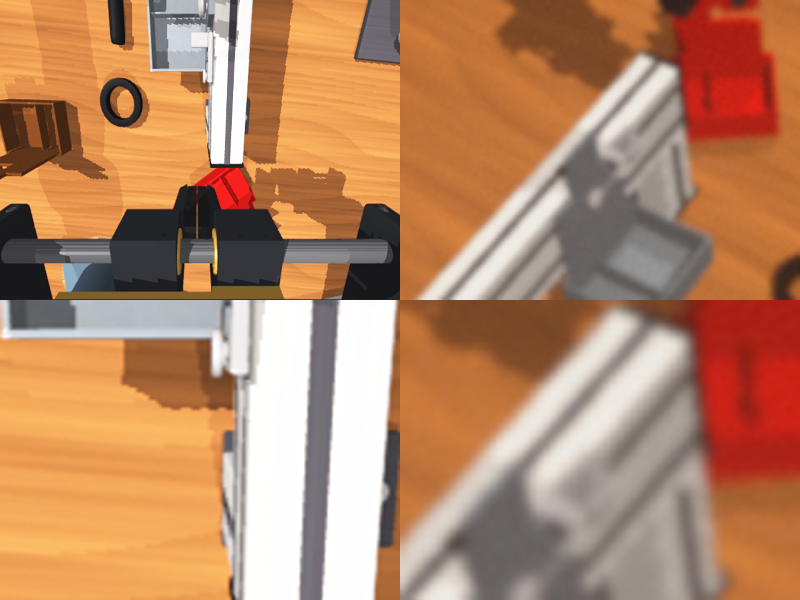

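The scene crop shows the tray hanging square, with the catch arm level over its shoulder and no longer upright. Nothing touches the robot and the bystanders are in place, so I hand in.

```bash
python3 -c "
from plant import *
print(hand_in())"
```

```text
the job is handed in; nothing more can be done
None
```

I handed the job in: by force readings and camera views, the tray hangs home on the stud and the catch is closed on its stop over the shoulder. `hand_in()` returned no verdict.

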